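Start the lamp and trigger the microscope camera

TASK

Take a microscope picture with closed fingertips: first switch on the illuminator by pushing the raised near half of the rocker on its roof all the way down, then push the round lamp key on the console fully in (it stays in), and last press the long bar-shaped shutter key to the bottom and let it spring back. Keep to this order, do not press the square erase key, and do not lift or push the console away or disturb the vial, lens cap, dish and screwdriver. Finish with the hand clear of everything.

Things in the scene. Friction and masses are not known exactly. Their poses are not given: they have to be found in the camera images.
- illuminator: Fixed ivory lamp housing, 220 (x) x 150 (y) x 110 mm high, with a black and aluminium light port and a black dimmer knob on its front (-x) face, which reach up to 42 mm out. Origin under its centre; x points away from the front. Stands left or right, yawed up to 0.35 rad. Rocker pivot at (-60, 0, +115) mm.
- rocker (a joint): Grey rocker in a flat black surround, 44 (housing x) x 26 mm, hinged at mid length about the housing's y; top a shallow V, each half rising outwards by 0.18 rad. -0.18 rad = off (half nearer the housing's front raised, far half level), +0.18 = on (near half level, about 5 mm above the roof). No spring: friction 0.04 Nm keeps it where left (about 3 N when pressed 15 mm from the pivot).
- rocker_near_half (a point): Point on the top face of the rocker's near half, 15 mm from the pivot and midway across; moves with the rocker. Press straight down here: it sinks about 5 mm from off to on, to about 115 to 118 mm above the bench.
- console: Loose ivory control console, 0.9 kg, on rubber feet on the bench, 150 (x) x 210 (y) x 40 mm high, carrying three grey keys in flat black surrounds whose tops stand 50 mm above the bench. Origin under its centre. Yawed up to 0.5 rad. It must stay where it is.
- lamp_key (a joint): Round push key, 26 mm across, at (+35, +60) mm on the console. Travel straight down: 0 = out, 0.006 m = fully in. No spring: a friction of 3 N holds it where it is left, so it stays in. Starts within 1 mm of out.
- lamp_key_top (a point): Centre of the round lamp key's top face; moves with the key.
- shutter_key (a joint): Bar-shaped push key, 22 (x) x 70 (y) mm, at (-40, 0) mm on the console. 0 = out, 0.006 m = fully down; a spring of 1.5 N at rest and 5 N fully down brings it back.
- shutter_key_top (a point): Centre of the bar-shaped shutter key's top face; moves with the key.
- erase_key (a joint): Square push key, 26 x 26 mm, at (+35, -60) mm on the console, not to be pressed. 0 = out, 0.006 m = fully down; sprung like the shutter key.
- erase_key_top (a point): Centre of the square erase key's top face.
- vial: Loose capped sample jar, 28 mm across, 55 mm high, standing on the rear of the illuminator's roof. Origin under its centre. Leave alone.
- lens_cap: Loose metal round cap, 40 mm across, 20 mm high, on the bench beyond the work. Origin under its centre. Leave alone.
- dish: Loose shallow white dish, 90 mm across, 16 mm high, on the bench beyond the work. Origin under its centre. Leave alone.
- screwdriver: Loose screwdriver, 160 mm long, lying along its x on the bench at the robot's right. Leave alone.

How it is judged (in metres and radians):
On the way, in this order (a step that is already met when the one before it is completed fails the run):
1. the rocker is tipped on: its near half is all the way down (value of joint rocker above 0.12 rad), for 0.1 s.
2. the round lamp key is fully in, the rocker still on (value of joint lamp_key above 0.0045 m and value of joint rocker above 0.12 rad), for 0.1 s.
3. the shutter key is pressed to the bottom, rocker on and lamp key in (all of step 2 and value of joint shutter_key above 0.0045 m), for 0.05 s.
At the end, for the whole second after the job is handed in: Rocker above 0.12 rad (on), lamp key at least 4.5 mm in, shutter and erase keys sprung back out (within 1.5 mm), console flat, at rest and within 20 mm of where it stood; vial, lens cap, dish and screwdriver within 20 mm of where they stood (all of step 2 and value of joint each of shutter_key, erase_key below 0.0015 m and distance of each of console, vial, lens_cap, dish, screwdriver from where it was at the start of the episode below 0.02 m and angle between console's own z axis and vertical below 0.05 rad and linear speed of console below 0.01 m/s); the robot touches nothing.
It fails at once if the lamp key is pressed (over 3 mm) while the rocker is not on (value of joint lamp_key above 0.003 m and not (value of joint rocker above 0.1 rad)).
It fails at once if the shutter key is pressed (over 3 mm) before the lamp key is in (value of joint shutter_key above 0.003 m and value of joint lamp_key below 0.004 m).
It fails at once if the erase key is pressed (over 3 mm) (value of joint erase_key above 0.003 m).
It fails at once if the console is lifted, tipped or pushed away (10 mm up, 0.15 rad, 30 mm) (height (world z) of console above 0.01 m or angle between console's own z axis and vertical above 0.15 rad or distance of console from where it was at the start of the episode above 0.03 m).
It fails at once if the vial, lens cap, dish or screwdriver is moved more than 20 mm (distance of any of vial, lens_cap, dish, screwdriver from where it was at the start of the episode above 0.02 m).
It also fails if it takes over 48 s, if anything falls off the work surface, if the arm or the gripper's body presses on something with over 40 N, if the wrist force passes 120 N, or if a joint passes its speed limit or range.

ROBOT

A 6-joint arm with a two-finger parallel gripper is mounted at the origin on the work surface. World frame = base frame: x ahead of the robot, y to its left, z up, the work surface at z = 0. Lengths are in m, angles in degrees, forces in N, time in s.
With the tool pointing down it reaches from about 0.35 to 0.975 m from the base axis. Payload 4.9 kg.
Tool frame: the origin (TCP) lies at the very end of the fingers, on their centre line; the grasp point (between the pads) lies 19 mm behind it; z points along the fingers, y is the line along which they close (so a half turn about z gives the same grasp; the last joint's range is limited). The gripper opens to 85 mm and grips with 20 to 120 N. Pads are 22 mm wide; open, the fingers measure 114 mm over their backs; the gripper's body (76 mm by 85 mm) begins 54 mm behind the grasp point. The pads swing forward as they close: fully open they stand 13 mm farther back than shut.
Start: joints at [61.937, 3.019, 92.412, -0, 84.569, -6.818], TCP at [0.226, 0.583, 0.231] pointing down, gripper open.
Joint ranges: [-172.51, 172.51], [-57.92, 126.97], [3.15, 148.05], [-58.71, 238.71], [5.1, 150.11], [-179.66, 179.66]. Speed limits (degrees/s): [147.25, 147.25, 180, 180, 180, 180].

INTERFACE

Orientations are given as a 3x3 rotation matrix whose columns are the frame's x, y, z axes.
In Python, from workcell import * gives the robot as it stands.
- The arm moves only by the tool drive_tool, never from a script. Its argument "motion" is a list of rows, each a list of 3 entries, a list of its own where there are three numbers: the shift along the world's x, y, z as a fraction of full scale, then the turn, a rotation vector about the world's x, y, z as a fraction of full scale, then the opening, from 0 (shut) to 1 (fully open). In form: [[[dx, dy, dz], [rx, ry, rz], jaw], ...]. A call has 1 to 10 rows; each row is the pose to reach, as a shift and turn from the pose commanded when the call began; what a row does not reach only later rows make up. Full scale, the value 1, is 1000 mm for a shift and 60 degrees for a turn. A row lasts 1/12 s, in which the tool goes at most 41.7 mm and 7.16 degrees, less where a joint would pass 70% of its speed; a pose out of reach is approached as far as the arm can. A call with a number of a shift or a turn outside -1 to 1 is refused whole. A call with a gripper value outside its range is refused whole. The fingers move at their own pace and stop on an object; "newtons" is the grip in N (left out, the last holds). Time passes only in rows, so rows that repeat a pose let the fingers close. It gives the time, the measured TCP pose, the force, the opening and the grip force at its end, in the units of the state.
- get_obs(): the state, without advancing time (a new reading comes with each control period).
- get_image(name): name is "scene" or "side" or "wrist"; returns the picture (400x640x3 uint8, blue, green, red); there is no depth.
- camera_info(name): a dict with "fovy" (degrees; the focal length in pixels is half the picture's height over the tangent of half this angle, whatever the lens; pixels are square), "cx", "cy" (the principal point, pixels), "extrinsics" (4x4, takes a point from world to camera coordinates). Camera axes: x right, y up, looking along -z (the intrinsics and any distortion apply to the point x, -y, -z); pixel columns grow to the right and rows downward; lengths in m; the calibration is good to about 2 mm. A picture is of the moment at which its call begins: read the wrist's pose just before it. camera_info takes no time and is no camera call; for the wrist camera it gives the pose at the moment of the call.
- close_job(): hands the job in; it is judged then, once.
The state is a dict: "time": time; "qpos": joint angles; "joint_vel": joint speeds; "joint_torque": joint torques, N m; "eef_pos": TCP position; "tcp_rot": TCP orientation; "contact_force": force on the tool from outside, world axes, zero at the start; "moment": the same for the moment, N m; "opening": finger opening in m; "gripper_force": force on a finger pad.
Only numpy, scipy, OpenCV 4.12 (cv2) and the standard library are available. Lean on these libraries where they do the work, as an engineer would, in place of code of your own. Each camera call takes 0.05 s, during which the arm holds its last target. There are 200 camera calls.

## Working session

There is one attempt and no reset: what is moved stays moved. The work goes in short steps, Python scripts to look and compute and a tool call to move; the robot and the scene stay as the last step left them, time stands still between calls to the robot, and variables do not carry over. Pictures are saved under pics/ and viewed, at most 10 in all, crops included, and the job is handed in when it is done.

Besides the shell and the picture viewer there is one more tool, called as a command line: name --argument value ..., lists and objects as JSON in quotes. drive_tool: Moves the arm, as the interface text tells. Shift numbers are shares of 1000 mm and turn numbers shares of 60 degrees, none past 1 either way. Its arguments: {"type":"object","properties":{"motion":{"type":"array"},"newtons":{"type":"number"}},"required":["motion"]}

```bash
mkdir -p pics; python3 - <<'E'
from workcell import *
import cv2
for n in("scene","side"):
    cv2.imwrite(f"pics/{n}0.png",get_image(n)); print(n,camera_info(n))
o=get_obs();print(o["time"],o["eef_pos"],o["tcp_rot"])
E
```

```text
scene {'fovy': 54.69304518775473, 'cx': 320.35864425464734, 'cy': 197.56644929447953, 'extrinsics': array([[ 5.91959091e-01,  8.05966768e-01, -1.41522016e-03,
        -2.94285696e-01],
       [-5.80168542e-01,  4.27334421e-01,  6.93390046e-01,
         3.39637985e-01],
       [ 5.59454107e-01, -4.09637475e-01,  7.20561060e-01,
        -1.42832869e+00],
       [ 0.00000000e+00,  0.00000000e+00,  0.00000000e+00,
         1.00000000e+00]])}
side {'fovy': 46.51607558492126, 'cx': 321.9029257962705, 'cy': 199.54086155285043, 'extrinsics': array([[ 0.93578049, -0.35210107,  0.01843097, -0.60741783],
       [ 0.15680862,  0.46243186,  0.87267854, -0.1491564 ],
       [-0.31579412, -0.81374542,  0.48794719, -1.33463263],
       [ 0.        ,  0.        ,  0.        ,  1.        ]])}
0.1 [0.22618768 0.58202623 0.23017008] [[-9.32057981e-01  3.62308031e-01 -9.00111017e-04]
 [ 3.62309071e-01  9.32056536e-01 -1.65843704e-03]
 [ 2.38089298e-04 -1.87187787e-03 -9.99998220e-01]]
```

View pics/scene0.png

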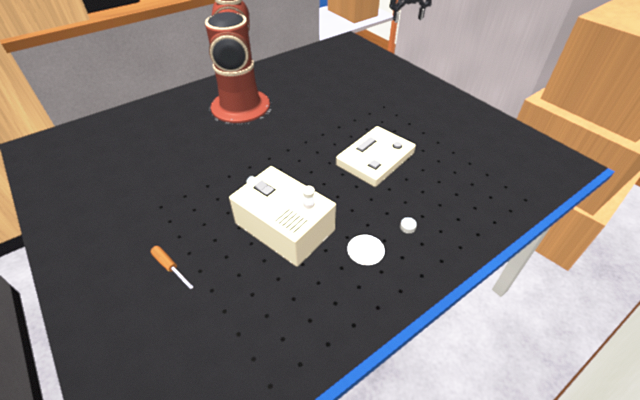

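View pics/side0.png

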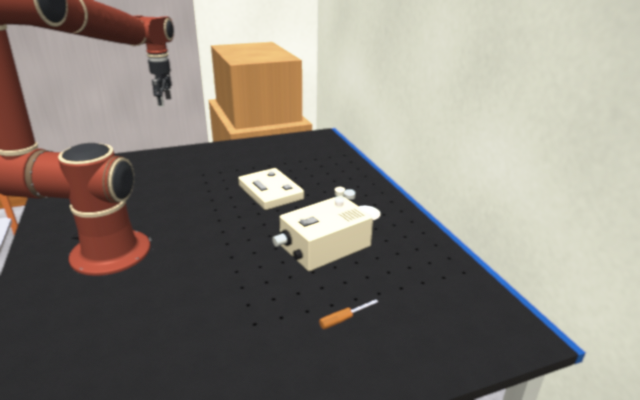

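The scene view shows the illuminator near (283,212), the rocker near (264,188) and the console near (376,155), with its round key near (397,145), bar near (367,145) and square near (374,165). I'll enlarge both views.

```bash
python3 - <<'E'
import cv2
a=cv2.imread("pics/scene0.png")[115:275,215:425]; b=cv2.imread("pics/side0.png")[155:275,230:390]
cv2.imwrite("pics/c1.png",cv2.resize(a,(787,600),interpolation=cv2.INTER_CUBIC))
cv2.imwrite("pics/c2.png",cv2.resize(b,(800,600),interpolation=cv2.INTER_CUBIC))
E
```

```text
(no output)
```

View pics/c1.png

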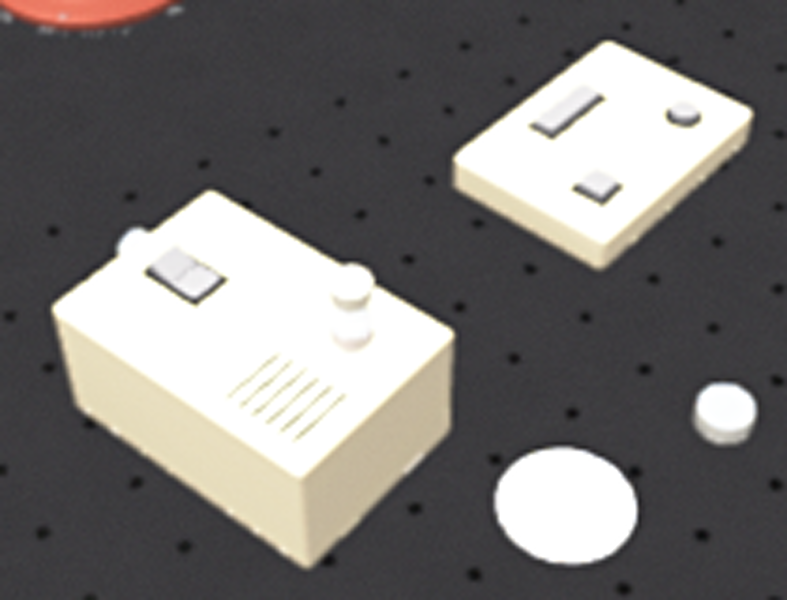

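View pics/c2.png

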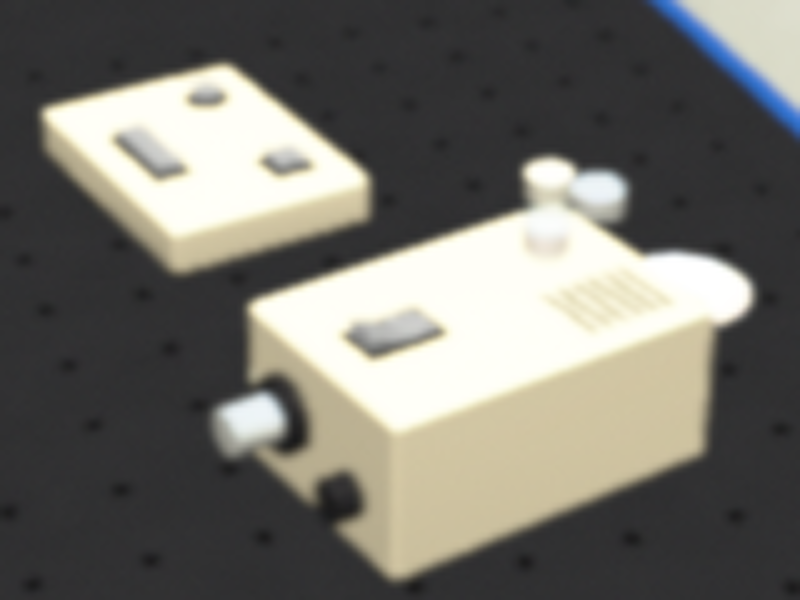

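Corners and keys are readable in both crops. I'll fit both poses to them.

```bash
cat > fit.py <<'E'
from workcell import *
import numpy as np
from scipy.optimize import least_squares
def proj(n,P):
    c=camera_info(n);E=c["extrinsics"];f=200/np.tan(np.radians(c["fovy"]/2))
    q=np.c_[P,np.ones(len(P))]@E.T
    return np.c_[c["cx"]+f*q[:,0]/-q[:,2],c["cy"]+f*q[:,1]/q[:,2]]
def place(p,L):
    c,s=np.cos(p[2]),np.sin(p[2]);L=np.array(L,float)/1000
    return L@np.array([[c,-s,0],[s,c,0],[0,0,1]]).T+[p[0],p[1],0]
def crop(n,u):
    u=np.array(u,float)
    return ((u+.5)/3.749-.5+[215,115]) if n=="scene" else ((u+.5)/5-.5+[230,155])
E
python3 - <<'E'
from fit import *
I=dict(scene=[([-110,75,110],(210,190)),([-110,-75,110],(54,308)),([110,-75,110],(304,480)),([110,75,110],(455,333)),([110,-75,0],(308,567)),([-110,-75,0],(80,405)),([-60,0,115],(188,273))],
 side=[([-110,75,110],(248,303)),([-110,-75,110],(397,433)),([110,-75,110],(715,315)),([-110,-75,0],(397,580)),([110,-75,0],(708,453)),([-60,0,115],(396,330))])
K=dict(scene=[([-75,105,40],(608,42)),([75,105,40],(752,113)),([75,-105,40],(602,245)),([-75,-105,40],(454,162)),([35,60,50],(684,112)),([-40,0,50],(568,109)),([35,-60,50],(599,183))],
 side=[([-75,105,40],(42,110)),([75,105,40],(225,65)),([75,-105,40],(370,182)),([-75,-105,40],(178,237)),([35,60,50],(207,93)),([-40,0,50],(150,150)),([35,-60,50],(287,158))])
for nm,D,pts,x0 in(("illum",I,[[-60,0,115],[-75,0,120]],[.6,-.1,0]),("console",K,[[35,60,50],[-40,0,50],[35,-60,50]],[.6,.25,0])):
  for cams in(("scene",),("side",),("scene","side")):
    r=lambda p:np.concatenate([(proj(n,place(p,[d[0] for d in D[n]]))-crop(n,[d[1] for d in D[n]])).ravel() for n in cams])
    s=least_squares(r,x0,loss="soft_l1"); print(nm,cams,s.x.round(4),"rms",np.sqrt(np.mean(s.fun**2)).round(2))
  print(r(s.x).reshape(-1,2).round(1).tolist()); print(place(s.x,pts).round(4).tolist())
E
```

```text
illum ('scene',) [ 0.5902 -0.1839  0.2499] rms 1.23
illum ('side',) [ 0.5915 -0.183   0.2614] rms 1.32
illum ('scene', 'side') [ 0.591  -0.1842  0.2533] rms 1.34
[[0.6, -0.1], [-0.5, -0.2], [-0.3, -0.9], [0.7, -0.2], [0.8, 3.7], [-0.3, 2.6], [-0.3, 0.1], [0.0, 0.1], [-0.3, -0.9], [0.6, -1.6], [-0.5, 3.3], [-0.7, 2.7], [-0.1, -0.3]]
[[0.5329, -0.1992, 0.115], [0.5184, -0.203, 0.12]]
console ('scene',) [0.5282 0.1887 0.2112] rms 0.41
console ('side',) [0.5244 0.1872 0.2204] rms 0.4
console ('scene', 'side') [0.5264 0.1894 0.2148] rms 0.53
[[-0.8, 0.1], [0.2, 0.0], [0.6, -0.2], [-0.7, -0.8], [-0.1, -0.8], [-0.5, -0.8], [-0.4, -0.4], [0.4, 0.5], [0.7, 0.3], [0.6, -0.4], [-0.3, -0.3], [0.3, -0.8], [0.5, -0.8], [0.5, -0.7]]
[[0.5478, 0.2555, 0.05], [0.4873, 0.1808, 0.05], [0.5734, 0.1382, 0.05]]
```

The poses agree between the two cameras to about 2-3 mm. Target tool x axis is at about 14.5° yaw, which is a turn of +35.5° (0.592). I'll close the jaw and move over, with a waypoint on the way.

drive_tool --motion '[[[0.224, -0.333, 0.02], [0, 0, 0.592], 0], [[0.224, -0.333, 0.02], [0, 0, 0.592], 0], [[0.224, -0.333, 0.02], [0, 0, 0.592], 0], [[0.224, -0.333, 0.02], [0, 0, 0.592], 0], [[0.224, -0.333, 0.02], [0, 0, 0.592], 0], [[0.224, -0.333, 0.02], [0, 0, 0.592], 0], [[0.224, -0.333, 0.02], [0, 0, 0.592], 0], [[0.224, -0.333, 0.02], [0, 0, 0.592], 0], [[0.224, -0.333, 0.02], [0, 0, 0.592], 0], [[0.224, -0.333, 0.02], [0, 0, 0.592], 0]]' --newtons 40

```text
time: 0.93
eef_pos: [0.4511, 0.2473, 0.251]
tcp_rot: [[-0.969, -0.246, -0.0], [-0.246, 0.969, -0.0], [0.0, -0.0, -1.0]]
contact_force: [0.1, -0.1, -0.1]
opening: 0.0
gripper_force: 0.0
```

```bash
python3 - <<'E'
from fit import *
import cv2
o=get_obs();c=camera_info("wrist")
pk=place([.5264,.1894,.2148],[[35,60,50],[-40,0,50],[35,-60,50],[-75,105,40],[-75,-105,40],[75,-105,40],[75,105,40]])
print(o["eef_pos"],c["fovy"],proj("wrist",pk).round(0).tolist())
cv2.imwrite("pics/w1.png",get_image("wrist"))
E
```

```text
[0.45107099 0.24731794 0.25104458] 60.44792904897452 [[312.0, 262.0], [255.0, 195.0], [203.0, 259.0], [357.0, 163.0], [154.0, 156.0], [170.0, 285.0], [350.0, 290.0]]
```

View pics/w1.png

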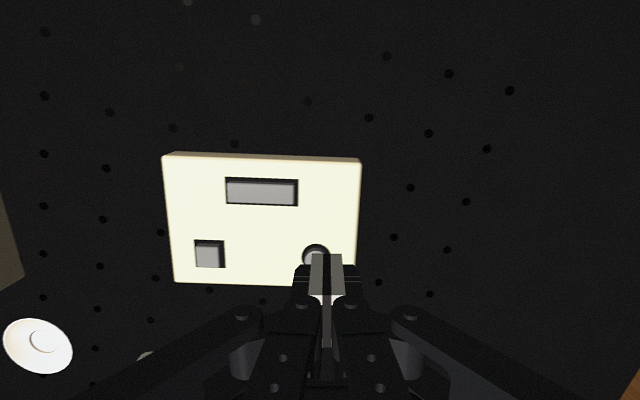

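drive_tool --motion '[[[0.068, -0.452, -0.06], [0, 0, 0], 0], [[0.068, -0.452, -0.06], [0, 0, 0], 0], [[0.068, -0.452, -0.06], [0, 0, 0], 0], [[0.068, -0.452, -0.06], [0, 0, 0], 0], [[0.068, -0.452, -0.06], [0, 0, 0], 0], [[0.068, -0.452, -0.06], [0, 0, 0], 0], [[0.068, -0.452, -0.06], [0, 0, 0], 0], [[0.068, -0.452, -0.06], [0, 0, 0], 0], [[0.068, -0.452, -0.06], [0, 0, 0], 0], [[0.068, -0.452, -0.06], [0, 0, 0], 0]]'

```text
time: 1.82
eef_pos: [0.5116, -0.1608, 0.1964]
tcp_rot: [[-0.969, -0.246, -0.0], [-0.246, 0.969, 0.0], [0.0, 0.0, -1.0]]
contact_force: [0.3, 0.3, 0.3]
opening: 0.0006
gripper_force: 0.0
```

drive_tool --motion '[[[0, 0, 0], [0, 0, 0], 0], [[0, 0, 0], [0, 0, 0], 0], [[0, 0, 0], [0, 0, 0], 0]]'

```text
time: 2.07
eef_pos: [0.5116, -0.1586, 0.1965]
tcp_rot: [[-0.969, -0.246, -0.001], [-0.246, 0.969, 0.001], [0.001, 0.001, -1.0]]
contact_force: [-0.3, -0.7, 0.7]
opening: -0.0001
gripper_force: 0.0
```

The wrist view shows the console with the bar at (262,192), erase at (209,254) and the lamp key at (316,257). That is about 5 px off the fixed-camera fit, so I'll check with the tip hovering over the rocker.

drive_tool --motion '[[[0.007, -0.043, -0.03], [0, 0, 0], 0], [[0.007, -0.044, -0.06], [0, 0, 0], 0], [[0.007, -0.044, -0.06], [0, 0, 0], 0], [[0.007, -0.044, -0.06], [0, 0, 0], 0], [[0.007, -0.044, -0.06], [0, 0, 0], 0], [[0.007, -0.044, -0.06], [0, 0, 0], 0]]'

```text
time: 2.57
eef_pos: [0.5202, -0.2023, 0.1395]
tcp_rot: [[-0.969, -0.248, 0.003], [-0.248, 0.969, -0.001], [-0.003, -0.002, -1.0]]
contact_force: [0.1, -0.5, 0.8]
opening: -0.0
gripper_force: 0.0
```

```bash
python3 - <<'E'
from fit import *
import cv2
o=get_obs();print(o["eef_pos"])
P=np.array([o["eef_pos"]]);t=np.vstack([P,place([.591,-.1842,.2533],[[-60,0,115],[-75,0,120]])])
for n in("scene","side","wrist"): print(n,proj(n,t).round(1).tolist())
a,b,w=[get_image(n) for n in("scene","side","wrist")]
f=lambda i,c:cv2.resize(i[c[1]-35:c[1]+35,c[0]-45:c[0]+45],(400,311),interpolation=cv2.INTER_CUBIC)
pa=proj("scene",t)[1].astype(int);pb=proj("side",t)[1].astype(int);print(pa,pb)
top=cv2.hconcat([f(a,pa),f(b,pb)]);bot=cv2.resize(w[150:400,160:560],(462,289))
cv2.imwrite("pics/h1.png",cv2.vconcat([top,cv2.copyMakeBorder(bot,0,0,0,338,0)]))
E
```

```text
[ 0.52023072 -0.20226318  0.13947657]
scene [[259.7, 178.1], [264.5, 187.5], [260.0, 183.5]]
side [[304.7, 214.0], [308.7, 220.3], [304.1, 220.4]]
wrist [[325.2, 272.4], [325.0, 271.8], [324.8, 250.6]]
[264 187] [308 220]
```

View pics/h1.png

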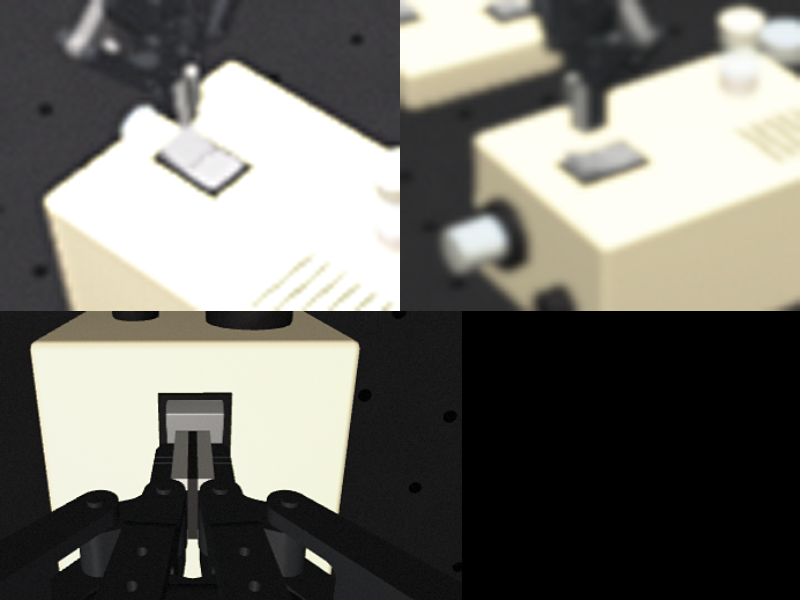

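The tip sits over the rocker's near half, laterally centred. Predictions match the picture to 1-2 px. Pressing down in stages.

drive_tool --motion '[[[-0.003, 0, -0.01], [0, 0, 0], 0], [[-0.003, 0, -0.015], [0, 0, 0], 0], [[-0.003, 0, -0.018], [0, 0, 0], 0], [[-0.003, 0, -0.02], [0, 0, 0], 0], [[-0.003, 0, -0.022], [0, 0, 0], 0], [[-0.003, 0, -0.023], [0, 0, 0], 0], [[-0.003, 0, -0.023], [0, 0, 0], 0]]'

```text
time: 3.3
eef_pos: [0.5155, -0.2031, 0.115]
tcp_rot: [[-0.969, -0.247, -0.002], [-0.247, 0.969, 0.0], [0.002, 0.001, -1.0]]
contact_force: [-5.9, 1.7, 8.8]
opening: 0.0001
gripper_force: 4.2
```

drive_tool --motion '[[[0.001, 0, -0.001], [0, 0, 0], 0], [[0.001, 0, -0.002], [0, 0, 0], 0], [[0.001, 0, -0.003], [0, 0, 0], 0], [[0.001, 0, -0.003], [0, 0, 0], 0], [[0.001, 0, -0.003], [0, 0, 0], 0]]'

```text
time: 3.72
eef_pos: [0.5157, -0.2032, 0.1148]
tcp_rot: [[-0.969, -0.247, -0.005], [-0.247, 0.969, 0.0], [0.005, 0.002, -1.0]]
contact_force: [-17.0, 3.5, 24.4]
opening: 0.0
gripper_force: 11.9
```

The rocker hit its stop: the force rises with no further sink. I'll lift, then move over the console.

drive_tool --motion '[[[0, 0, 0.04], [0, 0, 0], 0], [[0, 0, 0.08], [0, 0, 0], 0], [[0, 0, 0.08], [0, 0, 0], 0], [[0.005, 0.06, 0.08], [0, 0, 0], 0], [[0.03, 0.46, 0.08], [0, 0, 0], 0], [[0.03, 0.46, 0.08], [0, 0, 0], 0], [[0.03, 0.46, 0.08], [0, 0, 0], 0], [[0.03, 0.46, 0.08], [0, 0, 0], 0], [[0.03, 0.46, 0.08], [0, 0, 0], 0], [[0.03, 0.46, 0.08], [0, 0, 0], 0]]'

```text
time: 4.55
eef_pos: [0.5362, 0.0903, 0.1907]
tcp_rot: [[-0.969, -0.246, 0.001], [-0.246, 0.969, 0.001], [-0.001, 0.0, -1.0]]
contact_force: [1.8, -0.4, -0.2]
opening: -0.0001
gripper_force: 0.0
```

drive_tool --motion '[[[0, 0, 0], [0, 0, 0], 0], [[0, 0, 0], [0, 0, 0], 0], [[0, 0, 0], [0, 0, 0], 0]]'

```text
time: 4.8
eef_pos: [0.5362, 0.0881, 0.1906]
tcp_rot: [[-0.969, -0.247, -0.0], [-0.247, 0.969, -0.0], [0.0, -0.0, -1.0]]
contact_force: [-0.4, -0.9, -0.8]
opening: -0.0001
gripper_force: 0.0
```

drive_tool --motion '[[[0.011, 0.167, 0], [0, 0, 0], 0], [[0.011, 0.167, 0], [0, 0, 0], 0], [[0.011, 0.167, 0], [0, 0, 0], 0], [[0.011, 0.167, 0], [0, 0, 0], 0], [[0.011, 0.167, -0.04], [0, 0, 0], 0], [[0.011, 0.167, -0.08], [0, 0, 0], 0], [[0.011, 0.167, -0.115], [0, 0, 0], 0], [[0.011, 0.167, -0.115], [0, 0, 0], 0], [[0.011, 0.167, -0.115], [0, 0, 0], 0], [[0.011, 0.167, -0.115], [0, 0, 0], 0]]'

```text
time: 5.63
eef_pos: [0.549, 0.2543, 0.0781]
tcp_rot: [[-0.97, -0.245, 0.003], [-0.245, 0.97, 0.001], [-0.003, 0.0, -1.0]]
contact_force: [0.6, -0.4, -0.1]
opening: 0.0001
gripper_force: 0.0
```

```bash
python3 - <<'E'
from fit import *
import cv2
o=get_obs();print(o["eef_pos"])
t=np.vstack([o["eef_pos"],place([.5264,.1894,.2148],[[35,60,50]]),place([.591,-.1842,.2533],[[-60,0,115]])])
a,b,w=[get_image(n) for n in("scene","side","wrist")]
f=lambda i,c:cv2.resize(i[c[1]-35:c[1]+35,c[0]-45:c[0]+45],(400,311),interpolation=cv2.INTER_CUBIC)
P={n:proj(n,t) for n in("scene","side")};print(P)
q=[f(i,P[n][k].astype(int)) for k in(1,2) for i,n in((a,"scene"),(b,"side"))]
cv2.imwrite("pics/h2.png",cv2.resize(cv2.vconcat([cv2.hconcat(q[:2]),cv2.hconcat(q[2:])]),(772,600)))
E
```

```text
[0.54897985 0.25427866 0.07814457]
{'scene': array([[398.26765039, 136.70473033],
       [396.96749705, 143.75156209],
       [264.47026367, 187.53219346]]), 'side': array([[271.45498043, 165.4870184 ],
       [271.32141385, 172.43166719],
       [308.69797371, 220.31969148]])}
```

View pics/h2.png

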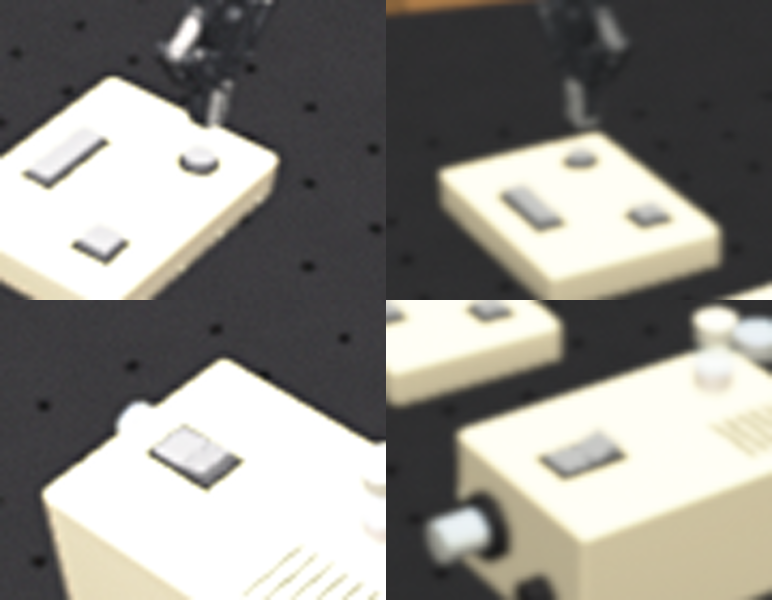

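The rocker is on: its far half is now raised in both views. The tip hovers over the round key, with the tip at (212,122) and the key at (200,158) in the scene crop. Pressing with a small correction.

drive_tool --motion '[[[-0.002, -0.001, -0.015], [0, 0, 0], 0], [[-0.002, -0.001, -0.023], [0, 0, 0], 0], [[-0.002, -0.001, -0.026], [0, 0, 0], 0], [[-0.002, -0.001, -0.028], [0, 0, 0], 0], [[-0.002, -0.001, -0.03], [0, 0, 0], 0], [[-0.002, -0.001, -0.032], [0, 0, 0], 0], [[-0.002, -0.001, -0.032], [0, 0, 0], 0]]'

```text
time: 6.37
eef_pos: [0.5455, 0.2541, 0.0443]
tcp_rot: [[-0.969, -0.247, 0.001], [-0.247, 0.969, 0.0], [-0.001, -0.0, -1.0]]
contact_force: [-0.4, 0.0, -0.6]
opening: -0.0001
gripper_force: 0.2
```

drive_tool --motion '[[[0, 0, -0.001], [0, 0, 0], 0], [[0, 0, -0.002], [0, 0, 0], 0], [[0, 0, -0.002], [0, 0, 0], 0], [[0, 0, -0.002], [0, 0, 0], 0]]'

```text
time: 6.7
eef_pos: [0.5456, 0.2541, 0.0439]
tcp_rot: [[-0.969, -0.247, 0.0], [-0.247, 0.969, -0.0], [-0.0, -0.0, -1.0]]
contact_force: [-5.0, -1.8, 10.3]
opening: -0.0001
gripper_force: 5.0
```

The lamp key is at its stop at z 43.9 mm, with 10 N. Next is the shutter key.

drive_tool --motion '[[[0, 0, 0.02], [0, 0, 0], 0], [[0, 0, 0.05], [0, 0, 0], 0], [[0, 0, 0.05], [0, 0, 0], 0], [[-0.058, -0.073, 0.05], [0, 0, 0], 0], [[-0.058, -0.073, 0.05], [0, 0, 0], 0], [[-0.058, -0.073, 0.05], [0, 0, 0], 0], [[-0.058, -0.073, 0.05], [0, 0, 0], 0], [[-0.058, -0.073, 0.03], [0, 0, 0], 0], [[-0.058, -0.073, 0.03], [0, 0, 0], 0], [[-0.058, -0.073, 0.03], [0, 0, 0], 0]]'

```text
time: 7.53
eef_pos: [0.4872, 0.1814, 0.0715]
tcp_rot: [[-0.969, -0.247, -0.001], [-0.247, 0.969, 0.0], [0.001, 0.0, -1.0]]
contact_force: [0.1, 0.3, -0.4]
opening: 0.0
gripper_force: 0.0
```

```bash
python3 - <<'E'
from fit import *
import cv2
o=get_obs();print(o["eef_pos"])
t=place([.5264,.1894,.2148],[[0,0,50]])
f=lambda i,c:cv2.resize(i[c[1]-35:c[1]+35,c[0]-45:c[0]+45],(400,311),interpolation=cv2.INTER_CUBIC)
q=[f(get_image(n),proj(n,t)[0].astype(int)) for n in("scene","side")]
cv2.imwrite("pics/h3.png",cv2.hconcat(q))
E
```

```text
[0.48719122 0.18144938 0.07153098]
```

View pics/h3.png

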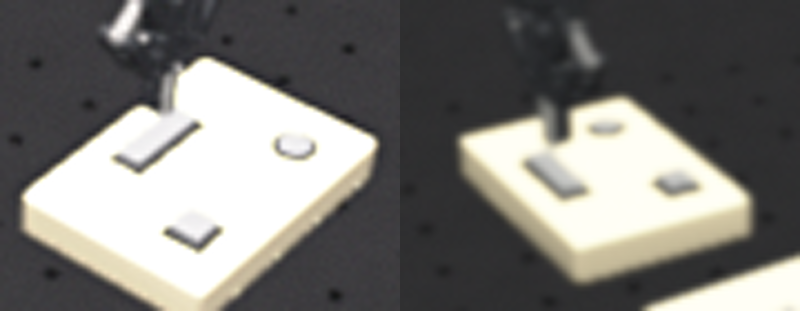

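The lamp key now lies flush, and the tip is above the bar key. Pressing.

drive_tool --motion '[[[0, 0, -0.012], [0, 0, 0], 0], [[0, 0, -0.02], [0, 0, 0], 0], [[0, 0, -0.024], [0, 0, 0], 0], [[0, 0, -0.027], [0, 0, 0], 0], [[0, 0, -0.029], [0, 0, 0], 0], [[0, 0, -0.03], [0, 0, 0], 0], [[0, 0, -0.03], [0, 0, 0], 0], [[0, 0, -0.03], [0, 0, 0], 0]]'

```text
time: 8.3
eef_pos: [0.4871, 0.1812, 0.0439]
tcp_rot: [[-0.969, -0.247, -0.002], [-0.247, 0.969, -0.0], [0.002, 0.0, -1.0]]
contact_force: [-7.2, -1.2, 13.7]
opening: 0.0005
gripper_force: 6.8
```

The shutter key is at the bottom: z 43.9 mm, with 13.7 N against the 5 N spring. Retreating straight up.

drive_tool --motion '[[[0, 0, 0.03], [0, 0, 0], 0], [[0, 0, 0.07], [0, 0, 0], 0], [[0, 0, 0.11], [0, 0, 0], 0], [[0, 0, 0.15], [0, 0, 0], 0], [[0, 0, 0.18], [0, 0, 0], 0], [[0, 0, 0.18], [0, 0, 0], 0], [[0, 0, 0.18], [0, 0, 0], 0], [[0, 0, 0.18], [0, 0, 0], 0]]'

```text
time: 8.97
eef_pos: [0.4867, 0.1809, 0.2209]
tcp_rot: [[-0.969, -0.247, -0.002], [-0.247, 0.969, -0.0], [0.002, -0.0, -1.0]]
contact_force: [-0.4, -0.4, -0.2]
opening: 0.0002
gripper_force: 0.0
```

```bash
python3 - <<'E'
from workcell import *
import cv2
a=get_image("scene")[115:275,215:425]
cv2.imwrite("pics/end.png",cv2.resize(a,(787,600),interpolation=cv2.INTER_CUBIC))
E
```

```text
(no output)
```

View pics/end.png

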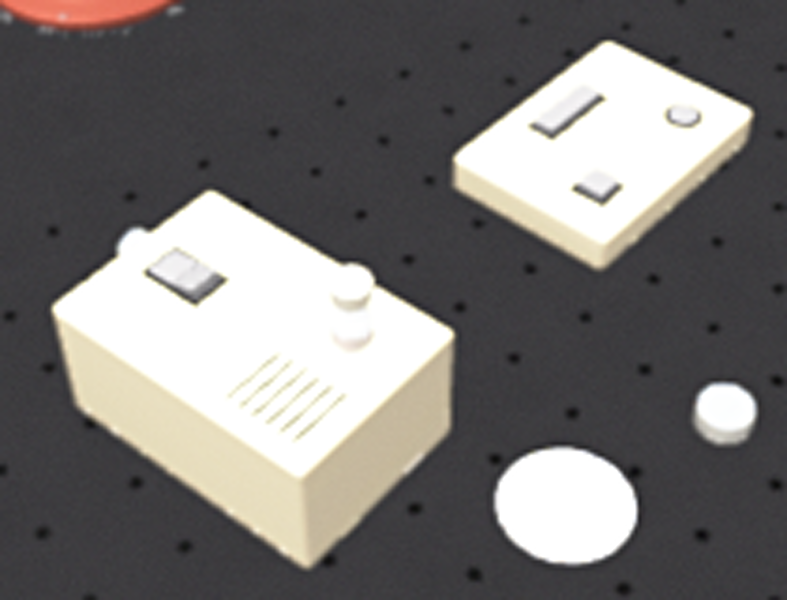

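The rocker is on, the lamp key is in, the shutter key has sprung back, and the console corners are where they were, at (608,42) and (752,113). Handing in.

```bash
python3 -c "
from workcell import *
print(close_job())"
```

```text
the job is handed in; nothing more can be done
None
```

The job is handed in: rocker on, lamp key in and shutter pressed and released, in that order, with the erase key not pressed, nothing visibly moved and the hand clear; the hand-in call gave no verdict.

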